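Pack the tea tins in the tray and close the end stop

TASK

Put the two loose tea tins into the stainless tray so that all three tins stand upright with their broad sides together in a row in order of height, the tallest against the tray's fixed end wall and the shortest next to the sliding end stop, then push the stop up until the row is snug with no gaps. Do not tip any tin on the way, and leave the other things on the counter where they are.

Things in the scene. Friction and masses are not known exactly. Their poses are not given: they have to be found in the camera images.
- rack: narrow stainless tray fixed to the counter; origin at counter height, mid width. y runs along it: fixed end wall at the -y end (86 mm wide, 105 mm high, inner face at y = -120 mm), sliding end stop from the +y end; x across, z up. Floor top at z = 4 mm, y = -126 to +164 mm. Side lips 14 mm high, 80 mm apart inside (x = +-40 mm).
- stop (a joint): sliding end stop of the tray: upright steel plate 74 mm wide, 10 mm thick, top at 105 mm, with a low foot (8 mm high) reaching 19 mm out from its outer face. Slides 0 to 0.16 m along the tray, growing towards the fixed wall; stays where left, takes about 3 N to push. Its inner face is 240 mm minus this value from the fixed wall: 0.120 with three 40 mm tins packed tight.
- stop_push (a point): centre of width of the outer face of the sliding stop (the face away from the tins), 65 mm above the counter; axes as the tray's. Push here towards -y of the tray.
- tin_tall: flat rectangular plain metal tin with a shut lid, standing upright: 60 mm wide (its x), 40 mm thick (its y), 150 mm tall (its z, up), about 0.2 kg; origin at the centre of its underside. The tallest tin: already in the tray, thickness along the tray, roughly square to it, 0 to 15 mm short of the fixed end wall.
- tin_mid: flat rectangular plain metal tin with a shut lid, standing upright: 60 mm wide (its x), 40 mm thick (its y), 130 mm tall (its z, up), about 0.2 kg; origin at the centre of its underside. The middle-sized tin: on the open counter in front of the tray, left or right, turned by up to 0.4 rad.
- tin_low: flat rectangular plain metal tin with a shut lid, standing upright: 60 mm wide (its x), 40 mm thick (its y), 110 mm tall (its z, up), about 0.2 kg; origin at the centre of its underside. The shortest tin: on the open counter in front of the tray, on the other side, turned by up to 0.4 rad.
- glass_a: clear glass cup, 70 mm across, 90 mm high, upright between the two loose tins; origin at the centre of its underside. Bystander: leave it where it is.
- glass_b: clear glass cup, 70 mm across, 90 mm high, upright on the right; origin at the centre of its underside. Bystander: leave it where it is.
- bowl: white ceramic bowl, 110 mm across, 50 mm high, on the left; origin at the centre of its underside. Bystander: leave it where it is.
- spoon: white ceramic spoon, 140 mm long, lying on the right; origin under its middle. Bystander: leave it where it is.
- scoop: pink plastic measuring scoop, cup 64 mm across and 36 mm high with an 85 mm flat handle, on the left; origin under its cup. Bystander: leave it where it is.
There are look-alikes about, which are no part of the job. What is shaped like the tin_mid but yellow is not meant. What is shaped like the tin_low but blue or yellow is not meant.

How it is judged:
On the way:
1. all three tins stand released in the tray in order of height, before the stop is pushed up (x of tin_tall in the frame of rack between -0.014 and 0.014 m and z of each of tin_tall, tin_mid, tin_low in the frame of rack below 0.01 m and angle between each of tin_tall, tin_mid, tin_low's own z axis and vertical below 0.1 rad and x of tin_mid in the frame of rack between -0.014 and 0.014 m and x of tin_low in the frame of rack between -0.014 and 0.014 m and y of tin_mid in the frame of tin_tall above 0.034 m and y of tin_low in the frame of tin_tall above 0.072 m and value of joint stop below 0.112 m and contact force between the fingers and tin_mid below 0.1 N and contact force between the fingers and tin_low below 0.1 N), for 0.2 s.
At the end, for the whole second after the job is handed in: The three tins rest upright (3 degrees) on the tray's floor, square to it (6 degrees), at rest, in order of height from the fixed end wall, each within 6 mm of its place in a tight row, and the stop is pushed up to leave under 4 mm of slack in the row (joint above 0.116) (x of tin_tall in the frame of rack between -0.014 and 0.014 m and z of each of tin_tall, tin_mid, tin_low in the frame of rack below 0.008 m and angle between each of tin_tall, tin_mid, tin_low's own z axis and vertical below 0.06 rad and y of tin_tall in the frame of rack between -0.106 and -0.094 m and angle between the y axis of each of tin_tall, tin_mid, tin_low and the y axis of rack, either way round below 0.1 rad and linear speed of each of tin_tall, tin_mid, tin_low below 0.01 m/s and x of tin_mid in the frame of rack between -0.014 and 0.014 m and y of tin_mid in the frame of rack between -0.066 and -0.054 m and x of tin_low in the frame of rack between -0.014 and 0.014 m and y of tin_low in the frame of rack between -0.026 and -0.014 m and value of joint stop above 0.116 m); the robot touches nothing.
It fails at once if a tin is tipped by more than 20 degrees (angle between any of tin_tall, tin_mid, tin_low's own z axis and vertical above 0.35 rad).
It fails at once if a bystander (glass, bowl, spoon or scoop) is shifted by more than 30 mm (distance of any of glass_a, glass_b, bowl, spoon, scoop from where it was at the start of the episode above 0.03 m).
It also fails if it takes over 72 s, if anything falls off the work surface, if the arm or the gripper's body presses on something with over 40 N, if the wrist force passes 120 N, or if a joint passes its speed limit or range.

ROBOT

A 6-joint arm with a two-finger parallel gripper is mounted at the origin on the work surface. World frame = base frame: x ahead of the robot, y to its left, z up, the work surface at z = 0. Lengths are in m, angles in rad, forces in N, time in s.
With the tool pointing down it reaches from about 0.375 to 0.9 m from the base axis. Payload 3.1 kg.
Tool frame: the origin (TCP) lies on the centre line of the jaws, within the pads' length; the fingertips stand robot.tcp_to_tips ahead of it and the grasp point (between the pads) lies 3 mm ahead of it (robot.tcp_to_tips is the distance from the TCP to the fingertips, in m); z points along the fingers, y is the line along which they close (so a half turn about z gives the same grasp; the last joint's range is limited). The gripper opens to 87 mm and grips with 3 to 60 N. Pads are 19 mm wide; open, the fingers measure 117 mm over their backs; the gripper's body (75 mm by 190 mm) begins 51 mm behind the grasp point.
Start: joints at [-1.46, 0.527, 1.433, -0, 1.181, -0.178], TCP at [0.179, -0.599, 0.218] pointing down, gripper open.
Joint ranges: [-3.08, 3.08], [-0.75, 2.2], [0.22, 2.44], [-1.43, 4.57], [0, 2.65], [-2.85, 2.85]. Speed limits (rad/s): [2.79, 2.79, 3.14, 3.14, 3.14, 3.14].

INTERFACE

Orientations are given as a unit quaternion [x, y, z, w].
In Python, from rig import robot gives the robot as it stands. The module is installed in compiled form; this text tells all that it offers.
- The arm moves only by the shell command python3 -m jog 'ROWS' [FORCE]. ROWS is JSON, one flat list of numbers, 5 for each row, row after row: the finger opening in m, from 0 to 0.087, then the shift along the tool's x, y, z in m, then the turn about the tool's z in units of 10 degrees (1.0 is 10 degrees). In form: [claw, x, y, z, roll, claw, x, y, z, roll, ...]. A call has 1 to 20 rows; each row shifts and turns the commanded pose from where the row before left it, along the tool's axes as they then stand; what a row does not reach is not made up. A row lasts 1/8 s, in which the tool goes at most 62.5 mm and 10.7 degrees, less where a joint would pass 70% of its speed; a pose out of reach is approached as far as the arm can. A call with a gripper value outside its range is refused whole. The fingers move at their own pace and stop on an object; FORCE is the grip in N (left out, the last holds). Time passes only in rows, so rows that do not move let the fingers close. It gives the time, the measured TCP pose, the force, the opening and the grip force at its end, in the units of the state.
- robot.get_obs(): the state, without advancing time (a new reading comes with each control period).
- robot.camera(name): name is "side" or "top" or "wrist"; returns the picture (384x512x3 uint8, blue, green, red); there is no depth.
- robot.camera_model(name): a dict with "fx", "fy", "cx", "cy" (pixels), "distortion" ([k1, k2, p1, p2, k3] as OpenCV has them; the pictures are not rectified), "R" (3x3) and "t" (3): a world point X has camera coordinates R X + t; the wrist camera has in their place "tool_from_camera" (4x4, takes a point from camera to tool coordinates, whose origin is the TCP and whose axes are the flange's). Camera axes: x right, y down, z forward; pixel columns grow to the right and rows downward; lengths in m; the calibration is good to about 2 mm. A picture is of the moment at which its call begins: read the wrist's pose just before it. camera_model takes no time and is no camera call.
- robot.hand_in(): hands the job in; it is judged then, once.
Trained networks look in the newest picture that a camera, given by its name, has taken for a name from the list of things; names that differ only in an ending like _2 or _b are one class to them, and where a whole thing is asked for, a point or a joint stands for the part that bears it (a point fixed in the world has none). Each returns a list of dicts, best first, with "conf" (0 to 1); they miss things now and then, are a little off and sometimes report something else, mostly with a low value. They report only what shows in the picture. A call takes as long as a camera call. They do not tell look-alikes from the thing itself.
- robot.look_for(camera, label): "extent" ([centre column, centre row, width, height] in pixels, round what is visible of it).
- robot.outline_of(camera, label): "region" (384x512 bool, what is visible of it) and "extent" ([centre column, centre row, width, height] in pixels, round what is visible of it).
The state is a dict: "time": time; "q": joint angles; "joint_velocities": joint speeds; "joint_torque": joint torques, N m; "position": TCP position; "tool_rot": TCP orientation; "ft_force": force on the tool from outside, world axes, zero at the start; "moment": the same for the moment, N m; "grip_width": finger opening in m; "grip_force": force on a finger pad.
Only numpy, scipy, OpenCV 4.12 (cv2) and the standard library are available. Lean on these libraries where they do the work, as an engineer would, in place of code of your own. Each camera call takes 0.05 s, during which the arm holds its last target. There are 200 camera calls.

## Working session

There is one attempt and no reset: what is moved stays moved. The work goes in short steps, Python scripts to look and compute and a shell command to move; the robot and the scene stay as the last step left them, time stands still between calls to the robot, and variables do not carry over. Pictures are saved under pics/ and viewed, at most 10 in all, crops included, and the job is handed in when it is done.

```bash
mkdir -p pics
python3 - <<'E'
from rig import robot
import cv2, numpy as np
o=robot.get_obs()
print(o['time'],o['position'],o['tool_rot'],robot.tcp_to_tips)
ims=[robot.camera(n) for n in('top','side')]
for n,i in zip(('top','side'),ims): cv2.imwrite(f'pics/{n}0.png',i)
for c in('top','side'):
    m=robot.camera_model(c); R=np.array(m['R']);print(c,m['fx'],m['distortion'],'cam pos',-R.T@np.array(m['t']),R.round(2).tolist())
    for l in('tin_tall','tin_mid','tin_low','rack','stop'):
        print(c,l,[(d['conf'],np.round(d['extent']).tolist()) for d in robot.look_for(c,l)[:4]])
print(robot.camera_model('wrist'))
E
```

```text
0.0 [ 0.17853515 -0.59817432  0.21747353] [ 9.89518809e-01  1.44399939e-01  1.69274369e-05 -1.08813495e-03] 0.022
top 417.15676939343547 [-0.01798173  0.          0.          0.          0.        ] cam pos [ 0.41570038 -0.01992513  1.14880404] [[-0.0, -1.0, -0.02], [-1.0, 0.0, -0.07], [0.07, 0.02, -1.0]]
top tin_tall [(0.85, [320.0, 147.0, 20.0, 35.0])]
top tin_mid [(0.89, [164.0, 203.0, 36.0, 29.0]), (0.86, [186.0, 164.0, 34.0, 29.0]), (0.58, [200.0, 206.0, 23.0, 26.0]), (0.19, [260.0, 224.0, 27.0, 27.0])]
top tin_low [(0.92, [309.0, 238.0, 32.0, 18.0]), (0.79, [327.0, 203.0, 23.0, 28.0]), (0.75, [362.0, 176.0, 27.0, 28.0])]
top rack [(0.57, [276.0, 143.0, 115.0, 43.0])]
top stop [(0.73, [236.0, 143.0, 8.0, 30.0]), (0.7, [388.0, 237.0, 51.0, 30.0])]
side 374.5557329801695 [-0.06942661  0.          0.          0.          0.        ] cam pos [-0.11663344  0.591339    0.71590788] [[-0.71, -0.7, -0.01], [-0.42, 0.44, -0.79], [0.56, -0.56, -0.61]]
side tin_tall [(0.62, [268.0, 157.0, 20.0, 47.0])]
side tin_mid [(0.93, [191.0, 214.0, 33.0, 47.0]), (0.72, [199.0, 249.0, 25.0, 54.0]), (0.59, [228.0, 228.0, 30.0, 52.0])]
side tin_low [(0.9, [303.0, 178.0, 22.0, 38.0]), (0.71, [318.0, 204.0, 29.0, 27.0]), (0.68, [310.0, 152.0, 21.0, 20.0])]
side rack [(0.81, [244.0, 181.0, 83.0, 66.0]), (0.67, [282.0, 211.0, 22.0, 41.0])]
side stop [(0.82, [216.0, 188.0, 18.0, 41.0])]
{'fx': 335.882900810088, 'fy': 335.882900810088, 'cx': 260.4068487616721, 'cy': 190.54068344208113, 'distortion': array([-0.04228805,  0.        ,  0.        ,  0.        ,  0.        ]), 'tool_from_camera': array([[-4.62860047e-04, -9.52723519e-01, -3.03838248e-01,
         8.32540317e-02],
       [ 9.99999863e-01, -5.14705066e-04,  9.05469891e-05,
         1.38300447e-04],
       [-2.42653332e-04, -3.03838165e-01,  9.52723628e-01,
        -1.65430411e-01],
       [ 0.00000000e+00,  0.00000000e+00,  0.00000000e+00,
         1.00000000e+00]])}
```

Run:
```python
import cv2
a=cv2.imread('pics/top0.png')[100:290,110:430]; cv2.imwrite('pics/top0c.png',cv2.resize(a,(800,475),interpolation=cv2.INTER_CUBIC))
b=cv2.imread('pics/side0.png')[110:310,140:380]; cv2.imwrite('pics/side0c.png',cv2.resize(b,(720,600),interpolation=cv2.INTER_CUBIC))
```

```text
(no output)
```

View pics/top0c.png

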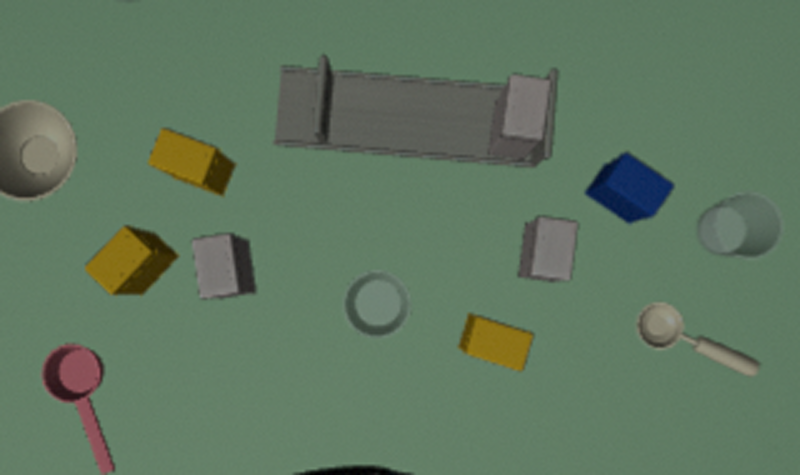

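View pics/side0c.png

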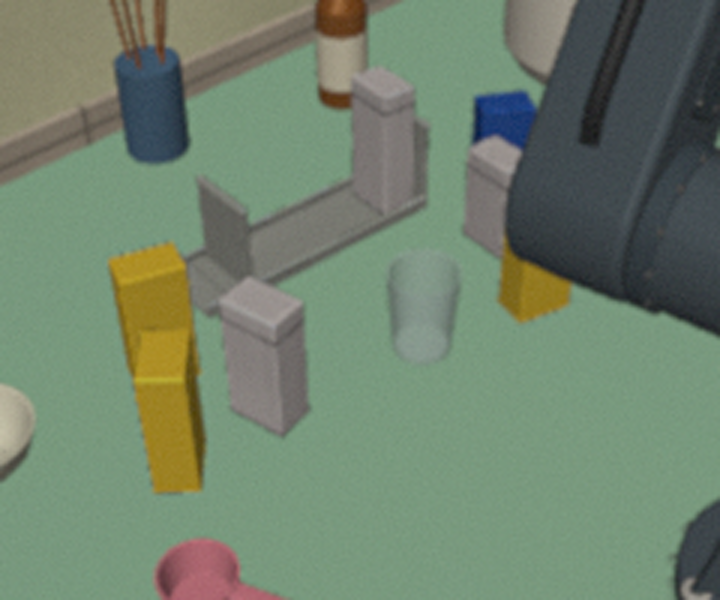

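The top view shows the grey mid tin on the left at about (194,207) full pixels and the grey low tin on the right at (332,199). The tray, with the tall tin, is ahead of the robot at about (276,143). The yellow and blue boxes are the look-alikes. In the side view the arm partly hides the low tin.

```bash
cat > h.py <<'E'
from rig import robot
import cv2, numpy as np
from scipy.optimize import minimize
from scipy.spatial.transform import Rotation as Rn
S=4
def box(x0,x1,y0,y1,z0,z1): return np.array([[x,y,z] for x in(x0,x1) for y in(y0,y1) for z in(z0,z1)],float)
def tin(h,y=0,z=0,x=0): return box(x-.03,x+.03,y-.02,y+.02,z,z+h)
def cam(name):
    "returns (model with R,t), image"
    m=dict(robot.camera_model(name))
    if name=='wrist':
        o=robot.get_obs(); T=np.eye(4); T[:3,:3]=Rn.from_quat(o['tool_rot']).as_matrix(); T[:3,3]=o['position']
        E=np.linalg.inv(T@np.array(m['tool_from_camera'])); m['R'],m['t']=E[:3,:3],E[:3,3]
    return m, robot.camera(name)
def proj(m,P):
    K=np.array([[m['fx'],0,m['cx']],[0,m['fy'],m['cy']],[0,0,1]])
    return cv2.projectPoints(P,cv2.Rodrigues(np.array(m['R']))[0],np.array(m['t']),K,np.array(m['distortion']))[0][:,0]
def place(P,p):
    c,s=np.cos(p[2]),np.sin(p[2]); return P@np.array([[c,s,0],[-s,c,0],[0,0,1]])+[p[0],p[1],0]
def back(m,uv,z):
    K=np.array([[m['fx'],0,m['cx']],[0,m['fy'],m['cy']],[0,0,1]]); R=np.array(m['R'])
    n=cv2.undistortPoints(np.array([[uv]],float),K,np.array(m['distortion']))[0,0]
    d=R.T@[n[0],n[1],1]; c=-R.T@np.array(m['t']); return c+d*(z-c[2])/d[2]
def render(m,boxes,p):
    M=np.zeros((384*S,512*S),np.uint8)
    for b in boxes:
        h=cv2.convexHull(((proj(m,place(b,p))+.5)*S).astype(np.float32)); cv2.fillConvexPoly(M,np.round(h).astype(int),1)
    return M
def fit(views,boxes,p0,step=(.01,.01,.1)):
    "views: list of (model,mask)"
    U=[(m,cv2.resize(k.astype(np.uint8),None,fx=S,fy=S,interpolation=cv2.INTER_LINEAR)) for m,k in views]
    def c(p):
        r=0
        for m,k in U:
            M=render(m,boxes,p); r+=1-(M&k).sum()/max(1,(M|k).sum())
        return r
    best=None
    for a in(-.25,0,.25):
        q=np.array(p0,float)+[0,0,a]
        r=minimize(c,q,method='Nelder-Mead',options=dict(initial_simplex=np.vstack([q]+[q+np.eye(3)[i]*step[i] for i in range(3)]),maxiter=120,xatol=1e-4,fatol=1e-4))
        if best is None or r.fun<best.fun: best=r
    return best.x.round(4),round(best.fun/len(U),3)
def grey(img,d): 
    return np.std(np.median(img[d['region']],axis=0))
E
python3 - <<'E'
from h import *
m,im=cam('top')
near={'tin_mid':(194,207),'tin_low':(332,199)}; H=dict(tin_mid=.13,tin_low=.11)
for l in near:
    D=robot.outline_of('top',l)
    for d in D: print(l,d['conf'],np.round(d['extent']),grey(im,d).round(1))
    d=min(D,key=lambda d:np.hypot(d['extent'][0]-near[l][0],d['extent'][1]-near[l][1]))
    p=back(m,d['extent'][:2],H[l]/2); print(l,fit([(m,d['region'])],[tin(H[l])],[p[0],p[1],0]))
k=np.zeros((384,512),bool)
for l in('rack','stop','tin_tall'):
    d=robot.outline_of('top',l); print(l,[(e['conf'],np.round(e['extent'])) for e in d])
    if d: k|=d[0]['region']
p=back(m,(275,143),0.0);print(p)
B=[box(-.042,.042,-.126,.164,0,.014),box(-.043,.043,-.126,-.12,0,.105),box(-.037,.037,.12,.13,0,.105)]
for g in(0,.008,.015): print(g,fit([(m,k)],B+[tin(.15,-.1+g,.004)],[p[0],p[1],0]))
E
```

```text
tin_mid 0.72 [188. 164.  36.  27.] 49.4
tin_mid 0.65 [200. 206.  25.  30.] 2.1
tin_mid 0.29 [263. 225.  28.  27.] 9.1
tin_mid (array([0.4442, 0.151 , 0.1081]), np.float64(0.049))
tin_low 0.98 [361. 176.  28.  28.] 31.9
tin_low 0.92 [327. 203.  21.  25.] 2.1
tin_low 0.64 [308. 236.  30.  21.] 49.8
tin_low (array([ 0.4612, -0.1848, -0.1186]), np.float64(0.084))
rack [(0.86, array([276., 145., 114.,  47.]))]
stop [(0.9, array([237., 142.,   8.,  35.]))]
tin_tall [(0.75, array([320., 147.,  24.,  31.]))]
[ 0.62095782 -0.04765146  0.        ]
0 (array([ 0.6084, -0.0599, -0.0943]), np.float64(0.076))
0.008 (array([ 0.608 , -0.0611, -0.1015]), np.float64(0.079))
0.015 (array([ 0.6082, -0.0609, -0.1091]), np.float64(0.081))
```

```bash
python3 -m jog '[0.087,0,0,-0.01,-1,0.087,0,0,-0.01,-1,0.087,0,0,-0.01,-1,0.087,0,0,-0.01,-1,0.087,0,0,-0.01,-1,0.087,0,0,-0.01,-1,0.087,0,0,-0.01,-1,0.087,0,0,-0.01,-1,0.087,0.038,0.0433,0,0,0.087,0.038,0.0433,0,0,0.087,0.038,0.0433,0,0,0.087,0.038,0.0433,0,0,0.087,0.038,0.0433,0,0,0.087,0.038,0.0433,0,0,0.087,0.038,0.0433,0,0]' 20
python3 -m jog '[0.087,0.056,0.0058,0,0,0.087,0.056,0.0058,0,0,0.087,0.056,0.0058,0,0,0.087,0.056,0.0058,0,0,0.087,0.056,0.0058,0,0,0.087,0.056,0.0058,0,0,0.087,0.056,0.0058,0,0,0.087,0.056,0.0058,0,0,0.087,0,0,0,0,0.087,0,0,0,0]'
cat >> h.py <<'E'
def toolshift(d):
    "world shift -> tool axes"
    return (Rn.from_quat(robot.get_obs()['tool_rot']).as_matrix().T@np.array(d)).round(4)
def yaw(): 
    X=Rn.from_quat(robot.get_obs()['tool_rot']).as_matrix()[:,0]; return np.degrees(np.arctan2(X[1],X[0]))
def find(l,H,p0,name):
    m,im=cam('wrist'); cv2.imwrite(f'pics/{name}.png',im)
    D=robot.outline_of('wrist',l)
    for d in D: print(l,d['conf'],np.round(d['extent']),grey(im,d).round(1))
    e=proj(m,np.array([[p0[0],p0[1],H/2]]))[0]; print('expect',e)
    D=[d for d in D if grey(im,d)<12]
    d=min(D,key=lambda d:np.hypot(*(np.array(d['extent'][:2])-e)))
    p,c=fit([(m,d['region'])],[tin(H)],p0); print(l,p,c)
    o=robot.get_obs(); print('shift',toolshift([p[0]-o['position'][0],p[1]-o['position'][1],0]),'roll units',round((yaw()-90-np.degrees(p[2]))/10,3),o['position'])
    return m,d,p
E
python3 - <<'E'
from h import *
find('tin_mid',.13,[.4442,.151,.108],'w1')
E
```

```text
time: 2.78
position: [0.4503, -0.2984, 0.2987]
tool_rot: [0.665, 0.747, -0.0, 0.0]
ft_force: [-0.1, -0.5, -0.0]
grip_width: 0.0871
grip_force: 0.0
time: 4.03
position: [0.4436, 0.1505, 0.2985]
tool_rot: [0.665, 0.747, -0.0, 0.0]
ft_force: [-0.5, -0.3, -0.3]
grip_width: 0.0868
grip_force: 0.0
tin_mid 0.85 [279.  71.  69.  74.] 60.7
tin_mid 0.74 [263. 160.  61.  54.] 4.9
tin_mid 0.6 [361. 143.  81.  72.] 61.0
expect [261.60620699 155.71077646]
tin_mid [0.4424 0.1521 0.1665] 0.061
shift [ 0.0028 -0.0011 -0.    ] roll units -0.303 [0.4438505  0.14945466 0.29846287]
```

Run:
```python
from h import *
m,im=cam('wrist')
for p,c in(((.4424,.1521,.1665),(0,0,255)),((.4442,.151,.108),(0,255,0))):
    for z in(0,.13):
        P=np.array([[-.03,-.02,z],[.03,-.02,z],[.03,.02,z],[-.03,.02,z]]); cv2.polylines(im,[np.round(proj(m,place(P,p))*8).astype(int)],True,c,1,cv2.LINE_AA,3)
cv2.imwrite('pics/w1o.png',cv2.resize(im[30:230,150:420],None,fx=2.9,fy=2.9,interpolation=cv2.INTER_CUBIC))
```

```text
(no output)
```

View pics/w1o.png

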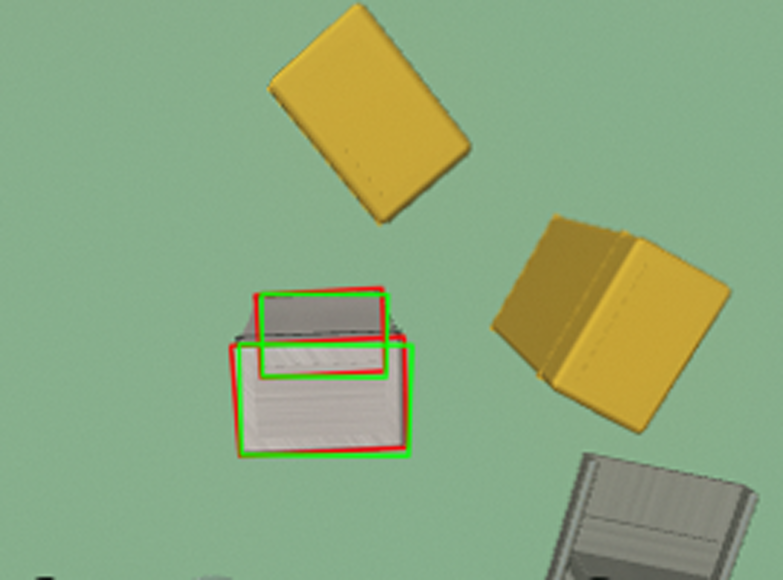

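The overlay shows the red fit sitting on the grey tin's top face (crop corners about (237,340) to (408,446)), with yaw about 0.165. I'll grasp there.

```bash
python3 -m jog '[0.087,0.0024,-0.001,0,-0.3,0.087,0,0,0.04,0,0.087,0,0,0.05,0,0.087,0,0,0.05,0,0.087,0,0,0.0425,0,0.087,0,0,0,0,0.05,0,0,0,0,0.05,0,0,0,0,0.05,0,0,0,0,0.05,0,0,0,0,0.05,0,0,0,0]' 20
```

```text
time: 5.55
position: [0.4431, 0.1529, 0.1171]
tool_rot: [0.645, 0.764, 0.001, 0.001]
ft_force: [-1.2, -0.2, 7.3]
grip_width: 0.0598
grip_force: 20.0
```

```bash
python3 -m jog '[0.05,0,0,-0.02,0,0.05,0,0,-0.045,0,0.05,0,0,-0.05,0,0.05,0,0,-0.05,0,0.05,0,0,-0.02,0.75,0.05,0,0,0,0.75,0.05,-0.0375,0.0102,0,0,0.05,-0.0375,0.0102,0,0,0.05,-0.0375,0.0102,0,0,0.05,-0.0375,0.0102,0,0,0.05,0,0,0,0,0.05,0,0,0,0]'
cat >> h.py <<'E'
def tray(p0,name,tins=True,extra=[]):
    m,im=cam('wrist'); k=np.zeros((384,512),bool)
    for l in('rack','stop','tin_tall'):
        D=[d for d in robot.outline_of('wrist',l) if grey(im,d)<14]; print(l,[(round(d['conf'],2),np.round(d['extent']).tolist()) for d in D])
        if D: k|=D[0]['region']
    B=[box(-.042,.042,-.126,.164,0,.014),box(-.043,.043,-.126,-.12,0,.105),box(-.037,.037,.12,.13,0,.105)]
    r=min([(fit([(m,k)],B+[tin(.15,-.1+g,.004)],p0)+(g,) for g in(0,.005,.01,.015)],key=lambda r:r[1]); print('tray',r)
    for b in B+[tin(.15,-.1+r[2],.004)]:
        cv2.polylines(im,[np.round(cv2.convexHull(proj(m,place(b,r[0])).astype(np.float32))*8).astype(int)],True,(0,0,255),1,cv2.LINE_AA,3)
    im[k]=(im[k]*.8+np.array([50,0,0])).astype(np.uint8)
    cv2.imwrite(f'pics/{name}.png',cv2.resize(im,None,fx=1.56,fy=1.56))
    return r
E
python3 - <<'E'
from h import *
print(robot.get_obs()['position'],yaw())
tray([.608,-.06,-.09],'t1')
E
```

```text
time: 7.05
position: [0.4681, 0.0001, 0.3005]
tool_rot: [0.74, 0.673, -0.0, -0.001]
ft_force: [-0.2, 0.3, -2.8]
grip_width: 0.0592
grip_force: 20.0Traceback (most recent call last):
  File "<stdin>", line 1, in <module>
  File "h.py", line 66
    r=min([(fit([(m,k)],B+[tin(.15,-.1+g,.004)],p0)+(g,) for g in(0,.005,.01,.015)],key=lambda r:r[1]); print('tray',r)
                                                                                  ^
SyntaxError: closing parenthesis ']' does not match opening parenthesis '('
```

```bash
sed -i 's/r=min(\[(fit(/r=min([fit(/' h.py
python3 - <<'E'
from h import *
print(robot.get_obs()['position'],yaw())
tray([.608,-.06,-.09],'t1')
E
```

```text
[4.68065638e-01 8.28671217e-05 3.00461146e-01] 84.57610597004167
rack [(0.95, [382.0, 151.0, 107.0, 189.0])]
stop [(0.58, [390.0, 96.0, 94.0, 30.0])]
tin_tall []
tray (array([ 0.608 , -0.0597, -0.0901]), np.float64(0.384), 0.015)
```

View pics/t1.png

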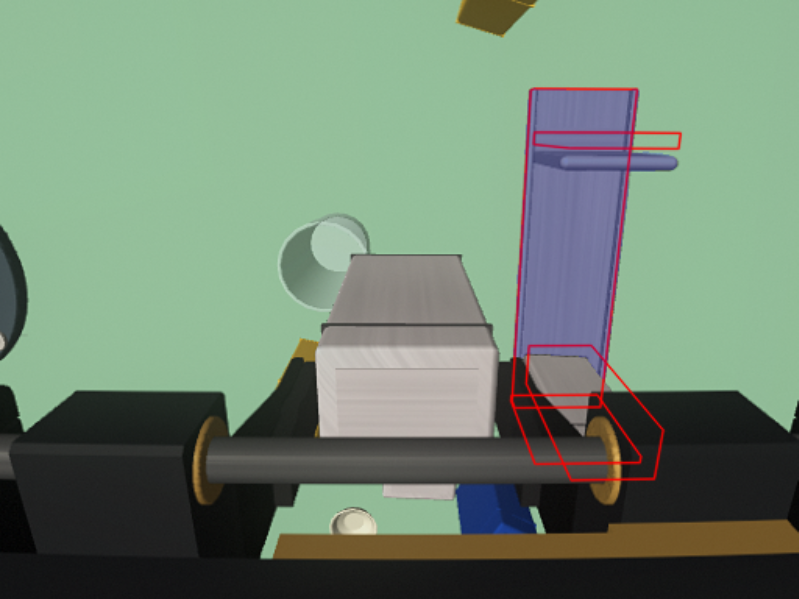

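The overlay puts the tray at (0.608, -0.060), yaw -0.090, with the drawn outline on the tray edges at view (530,90) to (605,400). The stop is about 15 mm in already, at row 162, and the tall tin's near top edge is at row 357. I'll carry the mid tin over now.

```bash
python3 -m jog '[0.05,-0.0288,0.0484,0,0,0.05,-0.0288,0.0484,0,0,0.05,-0.0288,0.0484,0,0,0.05,0,0,0,0,0.05,0,0,0.05,0,0.05,0,0,0.05,0,0.05,0,0,0.04,0,0.05,0,0,0,0]'
```

```text
time: 8.25
position: [0.6018, -0.0978, 0.1576]
tool_rot: [0.739, 0.674, -0.002, -0.004]
ft_force: [0.3, -0.1, -2.2]
grip_width: 0.0598
grip_force: 20.0
```

```bash
python3 -m jog '[0.05,0,0.0025,0.015,0,0.05,0,0,0.012,0,0.05,0,0,0.006,0,0.05,0,0,0.002,0,0.05,0,0,0,0,0.05,0,0,0,0]'
```

```text
time: 9.0
position: [0.6082, -0.1004, 0.1264]
tool_rot: [0.74, 0.673, 0.0, 0.0]
ft_force: [0.3, 0.2, -2.4]
grip_width: 0.0595
grip_force: 20.0
```

```bash
python3 -m jog '[0.05,0,-0.003,0.002,0,0.05,0,0,0.001,0,0.05,0,0,0.001,0,0.05,0,0,0,0,0.05,0,0,0,0]'
```

```text
time: 9.62
position: [0.6049, -0.1, 0.1219]
tool_rot: [0.74, 0.673, 0.0, 0.0]
ft_force: [-0.5, -0.8, -3.2]
grip_width: 0.0598
grip_force: 20.0
```

```bash
python3 -m jog '[0.05,0,0,0.001,0,0.05,0,0,0.001,0,0.05,0,0,0,0,0.05,0,0,0,0]'
```

```text
time: 10.12
position: [0.6051, -0.0998, 0.1215]
tool_rot: [0.74, 0.673, 0.0, 0.0]
ft_force: [-2.4, 0.9, 6.7]
grip_width: 0.0598
grip_force: 20.0
```

```bash
python3 -m jog '[0.087,0,0,0,0,0.087,0,0,0,0,0.087,0,0,0,0,0.087,0,0,-0.03,0,0.087,0,0,-0.05,0,0.087,0,0,-0.05,0,0.087,0,0,-0.05,0,0.087,-0.0327,-0.0451,0,0,0.087,-0.0327,-0.0451,0,0,0.087,-0.0327,-0.0451,0,0,0.087,0,0,0,0,0.087,0,0,0,0]'
python3 - <<'E'
from h import *
m,d,p=find('tin_low',.11,[.4612,-.1848,-.119],'w2')
im=cv2.imread('pics/w2.png')
cv2.polylines(im,[np.round(proj(m,place(np.array([[-.03,-.02,.11],[.03,-.02,.11],[.03,.02,.11],[-.03,.02,.11]]),p))*8).astype(int)],True,(0,0,255),1,cv2.LINE_AA,3)
cv2.imwrite('pics/w2o.png',cv2.resize(im,None,fx=1.56,fy=1.56))
E
```

```text
time: 11.62
position: [0.4616, -0.1851, 0.3002]
tool_rot: [0.74, 0.673, 0.0, 0.001]
ft_force: [-0.1, -0.8, -0.7]
grip_width: 0.0872
grip_force: 0.0
tin_low 0.73 [317. 217.  59.  73.] 34.9
tin_low 0.7 [259. 157.  57.  52.] 4.9
tin_low 0.58 [175. 119.  58.  68.] 62.1
expect [260.36709705 153.92842087]
tin_low [ 0.4602 -0.1837 -0.1588] 0.048
shift [ 0.0007 -0.002  -0.    ] roll units 0.376 [ 0.46210232 -0.18462878  0.30001191]
```

View pics/w2o.png

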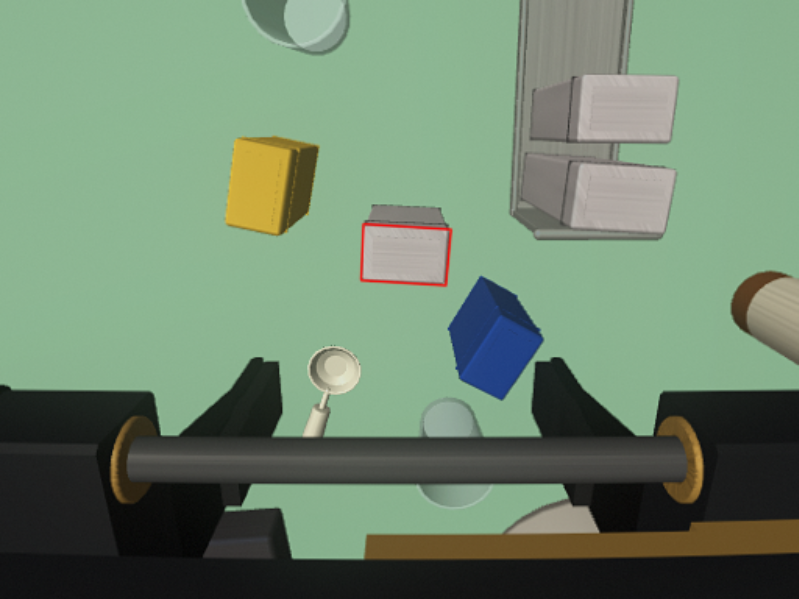

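The wrist view shows the mid tin standing square in the tray at view (625,108), next to the tall one at (622,198). The low tin's fit at (405,254) matches its top face. The blue look-alike's corner at (482,278) is close to one finger's path, so I'll open less and grasp 4 mm off centre, away from it.

```bash
python3 -m jog '[0.076,0.0047,-0.002,0,0.37,0.076,0,0,0.05,0,0.076,0,0,0.05,0,0.076,0,0,0.05,0,0.076,0,0,0.035,0,0.076,0,0,0.02,0,0.076,0,0,0,0,0.05,0,0,0,0,0.05,0,0,0,0,0.05,0,0,0,0,0.05,0,0,0,0]' 20
```

```text
time: 13.1
position: [0.4604, -0.1806, 0.0959]
tool_rot: [0.761, 0.649, 0.001, 0.001]
ft_force: [1.1, -0.1, 4.9]
grip_width: 0.0598
grip_force: 20.0
```

```bash
python3 -m jog '[0.05,0,0,-0.02,0,0.05,0,0,-0.045,0,0.05,0,0,-0.05,0,0.05,0,0,-0.05,0,0.05,0,0,-0.039,-0.39,0.05,0.0372,0.034,0,0,0.05,0.0372,0.034,0,0,0.05,0.0372,0.034,0,0,0.05,0.0372,0.034,0,0,0.05,0,0,0,0,0.05,0,0,0.05,0,0.05,0,0,0.05,0,0.05,0,0,0.05,0,0.05,0,0,0.03,0,0.05,0,0,0,0,0.05,0,0,0,0,0.05,0,0,0,0]'
```

```text
time: 15.22
position: [0.6095, -0.0447, 0.121]
tool_rot: [0.738, 0.674, 0.001, 0.002]
ft_force: [-1.1, -0.2, -1.9]
grip_width: 0.0597
grip_force: 20.0
```

```bash
python3 -m jog '[0.05,0,0,0.01,0,0.05,0,0,0.006,0,0.05,0,0,0.003,0,0.05,0,0,0.001,0,0.05,0,0,0.001,0,0.05,0,0,0,0,0.05,0,0,0,0]'
```

```text
time: 16.1
position: [0.6081, -0.044, 0.0998]
tool_rot: [0.738, 0.675, -0.0, -0.0]
ft_force: [-1.5, 0.8, 8.7]
grip_width: 0.0598
grip_force: 20.0
```

```bash
python3 -m jog '[0.087,0,0,0,0,0.087,0,0,0,0,0.087,0,0,0,0,0.087,0,0,-0.03,0,0.087,0,0,-0.05,0,0.087,0,0,-0.05,0,0,0,0,-0.02,0,0,0.05,0,0,0,0,0.05,0,0,0,0,0.05,0,0,0,0,0,0,0,0,0,0,0,0,0]'
python3 - <<'E'
from h import *
o=robot.get_obs();print(o['position'],yaw())
m,im=cam('wrist'); T=[.608,-.0597,-.0901]
for b in [box(-.037,.037,.105-g,.115-g,.0,.105) for g in(0,)]+[tin(.13,-.04,.004),tin(.11,.012,.004)]:
    cv2.polylines(im,[np.round(cv2.convexHull(proj(m,place(b,T)).astype(np.float32))*8).astype(int)],True,(0,0,255),1,cv2.LINE_AA,3)
cv2.imwrite('pics/t2.png',cv2.resize(im,None,fx=1.56,fy=1.56))
E
```

```text
time: 17.6
position: [0.6217, 0.1051, 0.2476]
tool_rot: [0.738, 0.675, -0.0, 0.0]
ft_force: [-0.2, 0.5, 0.2]
grip_width: 0.0351
grip_force: 0.0
[0.62168654 0.10505016 0.24758073] 84.84356588282131
```

View pics/t2.png

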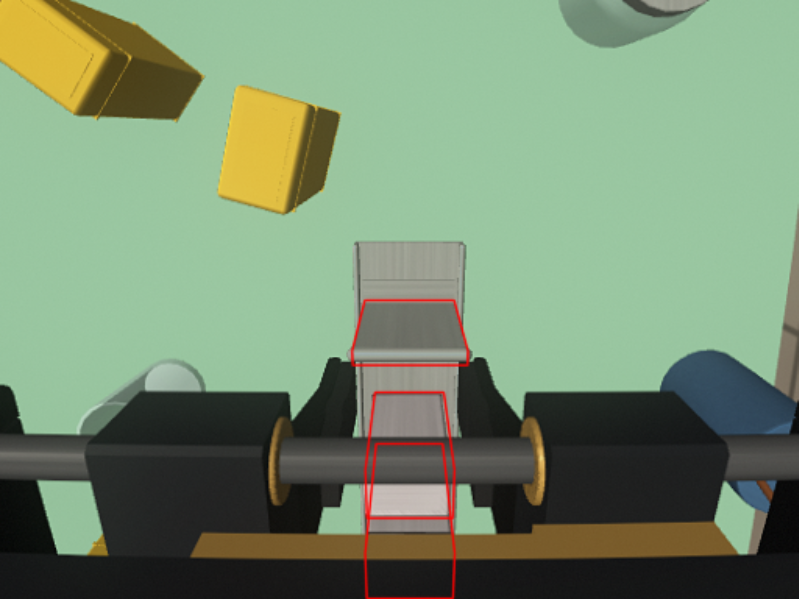

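The overlay shows the low tin standing where planned at view (408,450), and the stop's top edge at row 355, so the stop is about 13 mm in. Next I'll go down behind the stop with the gripper closed.

```bash
python3 -m jog '[0,0,0,0.05,0,0,0,0,0.05,0,0,0,0,0.045,0,0,0,0,0.02,0,0,-0.01,0,0,0,0,-0.01,0,0,0,0,-0.01,0,0,0,0,0,0,0,0]'
python3 -m jog '[0,-0.008,0,0,0,0,-0.008,0,0,0,0,-0.008,0,0,0,0,-0.008,0,0,0,0,-0.008,0,0,0,0,-0.008,0,0,0,0,-0.008,0,0,0,0,-0.008,0,0,0,0,0,0,0,0]'
```

```text
time: 18.65
position: [0.6199, 0.074, 0.0842]
tool_rot: [0.739, 0.674, 0.001, 0.001]
ft_force: [0.4, -0.1, -0.5]
grip_width: 0.0002
grip_force: 0.0
time: 19.77
position: [0.6129, 0.0103, 0.0827]
tool_rot: [0.739, 0.674, -0.001, 0.0]
ft_force: [-0.2, -0.1, -0.3]
grip_width: 0.0005
grip_force: 0.0
```

```bash
python3 -m jog '[0,-0.006,0,0,0,0,-0.006,0,0,0,0,-0.006,0,0,0,0,-0.006,0,0,0,0,-0.006,0,0,0,0,-0.006,0,0,0]'
python3 - <<'E'
from h import *
m,im=cam('side'); cv2.imwrite('pics/s2.png',cv2.resize(im[120:260,170:350],None,fx=4,fy=4,interpolation=cv2.INTER_CUBIC))
E
```

```text
time: 20.52
position: [0.6096, -0.0238, 0.0826]
tool_rot: [0.739, 0.674, 0.0, -0.001]
ft_force: [0.4, 6.1, -1.8]
grip_width: 0.0004
grip_force: 3.1
```

View pics/s2.png

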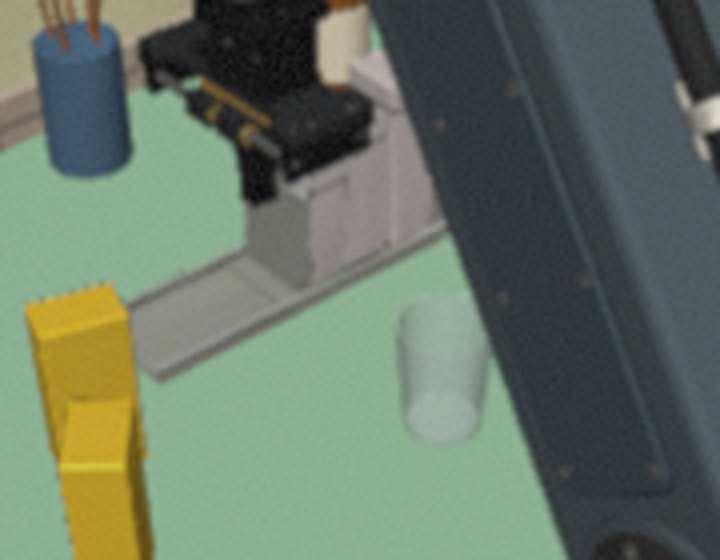

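The stop is moving and the tins are upright in a row at view (250–440, 60–290). I'll keep going in small steps and watch the force.

```bash
python3 -m jog '[0,-0.004,0,0,0,0,-0.004,0,0,0,0,-0.004,0,0,0,0,-0.002,0,0,0]'; python3 -m jog '[0,-0.001,0,0,0,0,-0.001,0,0,0]'
```

```text
time: 21.08
position: [0.6084, -0.0371, 0.0827]
tool_rot: [0.739, 0.674, 0.0, -0.001]
ft_force: [0.5, 7.6, -2.0]
grip_width: 0.0003
grip_force: 3.7
time: 21.32
position: [0.6083, -0.0378, 0.0826]
tool_rot: [0.739, 0.674, 0.001, -0.002]
ft_force: [1.1, 11.3, -1.5]
grip_width: 0.0005
grip_force: 5.9
```

```bash
python3 -m jog '[0,-0.001,0,0,0,0,0,0,0,0]'; python3 -m jog '[0,-0.001,0,0,0,0,0,0,0,0]';  python3 -m jog '[0,-0.001,0,0,0,0,0,0,0,0]'
```

```text
time: 21.58
position: [0.6083, -0.0378, 0.0827]
tool_rot: [0.739, 0.674, 0.002, -0.002]
ft_force: [1.4, 13.2, -2.3]
grip_width: 0.0005
grip_force: 6.3
time: 21.82
position: [0.6083, -0.0379, 0.0827]
tool_rot: [0.739, 0.674, 0.002, -0.003]
ft_force: [2.0, 15.3, -1.3]
grip_width: 0.0004
grip_force: 7.6
time: 22.08
position: [0.6083, -0.0379, 0.0827]
tool_rot: [0.739, 0.673, 0.003, -0.003]
ft_force: [2.7, 17.2, -0.7]
grip_width: 0.0002
grip_force: 8.9
```

The stop no longer moves while the force rises to 17 N, so the row is tight. I'll back off and check.

```bash
python3 -m jog '[0,0.01,0,0,0,0,0.03,0,0,0,0,0.02,0,-0.01,0,0,0,0,-0.05,0,0,0,0,-0.05,0,0,0,0,-0.05,0,0,0,0,-0.05,0,0,-0.042,-0.0265,0,0,0,-0.042,-0.0265,0,0,0,-0.042,-0.0265,0,0,0,-0.042,-0.0265,0,0,0,-0.042,-0.0265,0,0,0,0,0,0,0,0,0,0,0,0]'
python3 - <<'E'
from h import *
o=robot.get_obs();print(o['position'],yaw())
m,im=cam('wrist'); T=[.608,-.0597,-.0901]
D=robot.outline_of('wrist','stop'); print([(d['conf'],np.round(d['extent'])) for d in D])
for b in [box(-.037,.037,.0,.01,.0,.105),tin(.15,-.1,.004),tin(.13,-.06,.004),tin(.11,-.02,.004)]:
    cv2.polylines(im,[np.round(cv2.convexHull(proj(m,place(b,T)).astype(np.float32))*8).astype(int)],True,(0,0,255),1,cv2.LINE_AA,3)
cv2.imwrite('pics/t3.png',cv2.resize(im[0:200,240:500],None,fx=3,fy=3,interpolation=cv2.INTER_CUBIC))
E
```

```text
time: 23.82
position: [0.4631, -0.1809, 0.2937]
tool_rot: [0.739, 0.674, 0.0, 0.001]
ft_force: [-0.3, 0.1, -0.5]
grip_width: 0.0005
grip_force: 0.0
[ 0.46309357 -0.18089476  0.29369342] 84.75617305929603
[(0.73, array([389.,  30.,  96.,  29.]))]
```

View pics/t3.png

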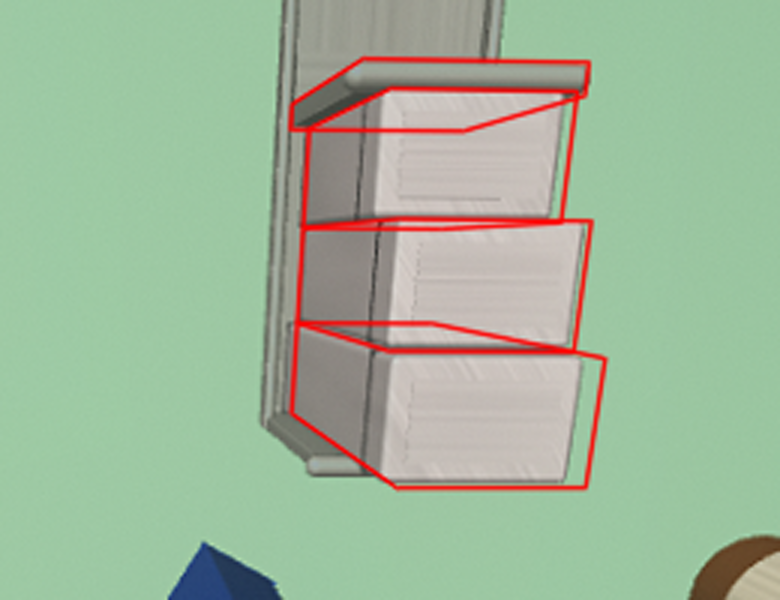

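The check view shows the three tins upright and tight in height order, and the stop matches the drawn outline for a value of 0.12. The tall tin sits only about 5 mm off centre.

```bash
python3 -c "
from rig import robot
print(robot.hand_in())"
```

```text
the job is handed in; nothing more can be done
None
```

The job is handed in (no verdict came back): the three tins stand upright in the tray in height order, the stop is pushed up until the row is tight, and no tin was tipped; I touched nothing else on the counter.

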